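# Prove the corner board with the square and hold it there

## Task

Check that the two stops of the corner board stand square: pick up the steel square by its handle, lay it flat on the board with its long leg along the long stop and its short leg along the short stop, and push it fully into the corner until both outer edges are flush against the stops. Finish while still gripping the handle and pressing the square clearly against both stops at once; do not let go, and leave the other things on the bench where they are.

Things in the scene. Friction and masses are not known exactly. Their poses are not given: they have to be found in the camera images.
- square: flat steel L, 8 mm thick, 0.3 kg, both legs 22 mm wide, with a black bar handle on a brace between the legs. Origin: on the underside, below the handle's middle; z up. Outer edge of the long leg (130 mm): at x = +45, facing +x, from y = -80 to +50 mm. Outer edge of the short leg (95 mm): at y = +50, facing +y, from x = -50 to +45 mm
- square_handle (a point): middle of the handle's top, 39 mm above the square's underside. The handle is an upright bar 16 mm thick, 46 mm long, free to grip from 8 to 39 mm up. Its length runs along (-1, +1) in the square's x, y; its flat broad faces look along (+1, +1) and (-1, -1), toward and away from the outer corner: grip across the 16 mm from above
- square_corner (a point): outer corner of the square, on its underside, at x = +45, y = +50 mm of the square
- board: corner board, fixed: aluminium plate 130 (x) by 165 (y) by 6 mm with two steel stops at right angles along its +x and +y edges. Origin: centre of its underside, on the bench; z up. When the square is seated its axes are parallel to the board's and its origin is at x = +8, y = +20.5, z = +6 mm of the board
- long_stop: the longer stop, smooth ground steel (low friction, about 0.2, like the board and square), fixed on the board: steel bar 165 mm long, 12 mm thick, top 24 mm above the bench; its inner face is the plane x = +53 mm of the board, facing -x. Origin and axes are those of the board
- short_stop: the shorter stop, fixed on the board: steel bar 110 mm long, 12 mm thick, top 24 mm above the bench; its inner face is the plane y = +70.5 mm of the board, facing -y (it ends 8 mm short of the long stop: a relief gap). Origin and axes are those of the board
- board_corner (a point): the inside corner where the inner faces of the two stops meet, on the plate's upper face: x = +53, y = +70.5, z = +6 mm of the board
- tape_roll: bystander, loose: ring-shaped roll of tan tape lying flat, about 94 mm across, 25 mm high; origin at the centre of its underside
- dappen: bystander, loose: small pale glass dish, 40 mm across, 27 mm high; origin at the centre of its underside
- crown_box: bystander, loose: small white carton, 55 x 75 x 30 mm; origin at the centre of its underside
- marker_pen: bystander, loose: pen with a red cap, 135 mm long; origin at the centre of its underside
- spatula: bystander, loose: slim spatula with black handle, 189 mm long; origin at the centre of its underside
- tweezers: bystander, loose: steel tweezers, 126 mm long; origin at the centre of its underside

How it is judged:
By the outcome, as a careful person would: the job done as asked, in the order asked, and still so for the second after the job is handed in, while the arm keeps its last pose, push and grip.
It also fails if it takes over 48 s, if anything falls off the work surface, if the arm or the gripper's body presses on something with over 40 N, if the wrist force passes 120 N, or if a joint passes its speed limit or range.

## Robot

A 6-joint arm with a two-finger parallel gripper is mounted at the origin on a cart in front of the work surface, level with it; the furniture and walls round the work are solid. World frame = base frame: x ahead of the robot, y to its left, z up, the work surface at z = 0. Lengths are in m, angles in rad, forces in N, time in s.
With the tool pointing down it reaches from about 0.325 to 0.9 m from the base axis. Payload 3.5 kg.
Tool frame: the origin (TCP) lies midway between the tips of the shut fingers; the grasp point (between the pads) lies 19 mm behind it (pinch_z is the distance from the TCP to the grasp point, in m); z points along the fingers, y is the line along which they close (so a half turn about z gives the same grasp; the last joint's range is limited). The gripper opens to 85 mm and grips with 20 to 120 N. Pads are 22 mm wide; open, the fingers measure 114 mm over their backs; the gripper's body (76 mm by 85 mm) begins 54 mm behind the grasp point. The pads swing forward as they close: fully open they stand 13 mm farther back than shut.
Start: joints at [-1.344, 0.276, -0.026, 1.268, 0, 1.467], TCP at [0.202, -0.591, 0.231] pointing down, gripper open.
Joint ranges: [-3.12, 3.12], [-0.85, 1.88], [-1.08, 1.24], [-1.95, 2.15], [-1.57, 1.53], [-3.14, 3.14]. Speed limits (rad/s): [2.57, 2.57, 3.14, 3.14, 3.14, 3.14].

## Interface

Orientations are given as a unit quaternion [x, y, z, w].
In Python, from cell import observe, get_image, get_calibration, job_done, pinch_z gives the robot as it stands.
- The arm moves only by the tool jog_arm, never from a script. Its argument "steps" is a list of rows, each a list of 7 numbers: the shift along the world's x, y, z as a fraction of full scale, then the turn, a rotation vector about the world's x, y, z as a fraction of full scale, then the finger opening in mm, from 0 to 85.4. A call has 1 to 10 rows; each row shifts and turns the commanded pose from where the row before left it; what a row does not reach is not made up. Full scale, the value 1, is 3 cm for a shift and 0.5 rad for a turn. A row lasts 1/12 s, in which the tool goes at most 41.7 mm and 7.16 degrees, less where a joint would pass 70% of its speed; a pose out of reach is approached as far as the arm can. A call with a number of a shift or a turn outside -1 to 1 is refused whole. A call with a gripper value outside its range is refused whole. The fingers move at their own pace and stop on an object; "force" is the grip in N (left out, the last holds). Time passes only in rows, so rows that do not move let the fingers close. It gives the time, the measured TCP pose, the force, the opening and the grip force at its end, in the units of the state.
- observe(): the state, without advancing time (a new reading comes with each control period).
- get_image(name): name is "scene" or "top" or "wrist"; returns the picture (420x560x3 uint8, red, green, blue); there is no depth.
- get_calibration(name): a dict with "camera_matrix" (3x3 intrinsics, pixels), "R" (3x3) and "t" (3): a world point X has camera coordinates R X + t; the wrist camera has in their place "tool_from_camera" (4x4, takes a point from camera to tool coordinates, whose origin is the TCP and whose axes are the flange's). Camera axes: x right, y down, z forward; pixel columns grow to the right and rows downward; lengths in m; the calibration is good to about 2 mm. A picture is of the moment at which its call begins: read the wrist's pose just before it. get_calibration takes no time and is no camera call.
- job_done(): hands the job in; it is judged then, once.
The state is a dict: "time": time; "joints": joint angles; "qvel": joint speeds; "joint_torque": joint torques, N m; "position": TCP position; "orientation": TCP orientation; "contact_force": force on the tool from outside, world axes, zero at the start; "torque": the same for the moment, N m; "opening": finger opening in m; "grasp_force": force on a finger pad.
Only numpy, scipy, OpenCV 4.12 (cv2) and the standard library are available. Lean on these libraries where they do the work, as an engineer would, in place of code of your own. Each camera call takes 0.05 s, during which the arm holds its last target. There are 200 camera calls.

## Working session

There is one attempt and no reset: what is moved stays moved. The work goes in short steps, Python scripts to look and compute and a tool call to move; the robot and the scene stay as the last step left them, time stands still between calls to the robot, and variables do not carry over. Pictures are saved under pics/ and viewed, at most 10 in all, crops included, and the job is handed in when it is done.

Besides the shell and the picture viewer there is one more tool, called after "Request:" by a JSON object that holds its "fn" and its "kwargs", one argument or row to a line. jog_arm: Moves the arm, as the interface text tells. Shift numbers are shares of 3 cm and turn numbers shares of 0.5 rad, none past 1 either way. Its arguments: {"type":"object","properties":{"steps":{"type":"array","items":{"type":"array","items":{"type":"number"}}},"force":{"type":"number"}},"required":["steps"]}

```bash
mkdir -p pics
python3 - <<'E'
from cell import *
import cv2,numpy as np
o=observe();print(o['position'],o['orientation'],pinch_z)
for n in ('top','scene'):
    cv2.imwrite(f'pics/{n}0.png',get_image(n)[:,:,::-1])
    c=get_calibration(n);print(n,{k:np.round(v,4).tolist() for k,v in c.items()})
print(get_calibration('wrist'))
E
```

```text
[ 0.20223913 -0.59053817  0.23012812] [ 9.86431392e-01  1.64170031e-01 -6.27236795e-05 -1.14315196e-03] 0.0187
top {'camera_matrix': [[472.3174, 0.0, 285.0676], [0.0, 472.3174, 213.6449], [0.0, 0.0, 1.0]], 'R': [[-0.0018, -0.9999, 0.0111], [-0.9937, 0.0006, -0.1119], [0.1119, -0.0112, -0.9937]], 't': [0.0235, 0.5768, 1.3194]}
scene {'camera_matrix': [[517.3958, 0.0, 269.375], [0.0, 517.3958, 213.3189], [0.0, 0.0, 1.0]], 'R': [[0.9161, 0.4008, 0.0072], [0.3172, -0.714, -0.6242], [-0.245, 0.5741, -0.7813]], 't': [-0.544, -0.1297, 1.4538]}
{'camera_matrix': array([[357.56812565,   0.        , 287.36311506],
       [  0.        , 357.56812565, 208.0840135 ],
       [  0.        ,   0.        ,   1.        ]]), 'tool_from_camera': array([[ 1.32391767e-03, -9.49126869e-01, -3.14891146e-01,
         7.95213857e-02],
       [ 9.99998795e-01,  1.00136000e-03,  1.18611910e-03,
        -5.99171753e-04],
       [-8.10458107e-04, -3.14892337e-01,  9.49127051e-01,
        -1.42628580e-01],
       [ 0.00000000e+00,  0.00000000e+00,  0.00000000e+00,
         1.00000000e+00]])}
```

View pics/top0.png

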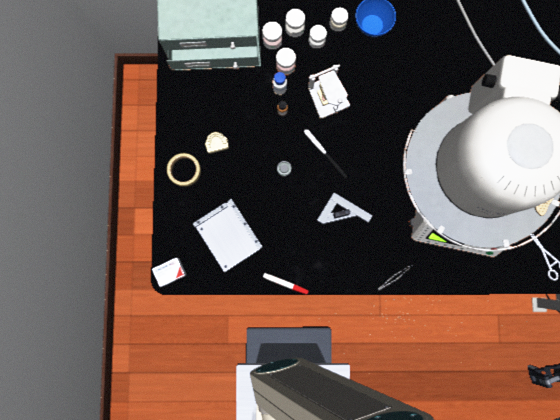

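View pics/scene0.png

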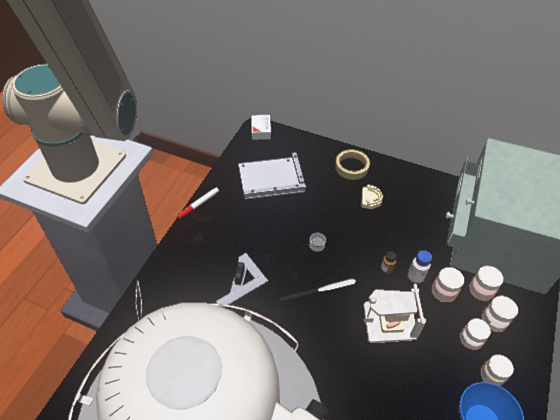

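The top view shows the board at about (228,235) and the square at about (343,210), with the pen (285,283) and dish (284,168) nearby. I'll zoom in on it.

Run:
```python
import cv2
i=cv2.imread('pics/top0.png')[185:285,185:385]
cv2.imwrite('pics/crop0.png',cv2.resize(i,None,fx=4,fy=4,interpolation=cv2.INTER_CUBIC))
```

```text
(no output)
```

View pics/crop0.png

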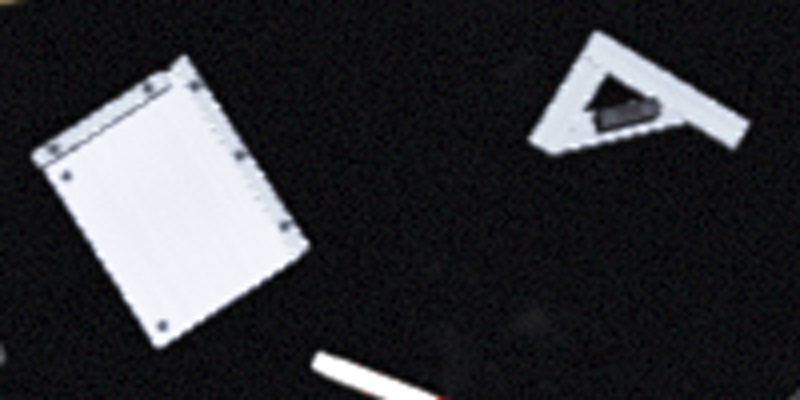

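The crop shows the square's outer corner at crop (597,30), its long-leg end at (750,125) and its short-leg end at (530,140). The board's stop corner is at (185,57), the long stop's end at (308,245), the short stop's end at (33,155) and the free corner at (158,348).

```bash
cat > h.py <<'E'
import numpy as np, cv2
from scipy.optimize import least_squares
from scipy.spatial.transform import Rotation as Ro
def project(P,c,pose=None):
    P=np.asarray(P,float)
    if pose is None: R,t=np.array(c['R']),np.array(c['t'])
    else:
        T=np.eye(4);T[:3,:3]=Ro.from_quat(pose[1]).as_matrix();T[:3,3]=pose[0]
        Ti=np.linalg.inv(T@np.array(c['tool_from_camera']));R,t=Ti[:3,:3],Ti[:3,3]
    q=(P@R.T+t)@np.array(c['camera_matrix']).T
    return q[:,:2]/q[:,2:]
def place(P,x,z0=0):
    a=x[2];R=np.array([[np.cos(a),-np.sin(a),0],[np.sin(a),np.cos(a),0],[0,0,1]])
    return np.asarray(P)@R.T+[x[0],x[1],z0]
def fit(P,uv,c,x0,pose=None,z0=0):
    P=np.array(P)/1000.
    f=lambda x:(project(place(P,x,z0),c,pose)-uv).ravel()
    r=least_squares(f,x0,x_scale=[.01,.01,.1]);return r.x,np.round(r.fun,1)
E
python3 - <<'E'
from h import *
from cell import get_calibration
c=get_calibration('top')
cr=lambda L:np.array(L)/4.+185-.4
s=fit([[45,50,8],[45,-80,8],[-50,50,8]],cr([[597,30],[750,125],[530,140]]),c,[.55,-.1,2])
b=fit([[65,82.5,24],[65,-82.5,24],[-57,82.5,24],[-65,-82.5,6]],cr([[185,57],[308,245],[33,155],[158,348]]),c,[.5,.1,.5])
for x0 in (-2,0,1,2,3):
  for n,P,u in (('s',[[45,50,8],[45,-80,8],[-50,50,8]],[[597,30],[750,125],[530,140]]),('b',[[65,82.5,24],[65,-82.5,24],[-57,82.5,24],[-65,-82.5,6]],[[185,57],[308,245],[33,155],[158,348]])):
    print(n,fit(P,cr(u),c,[.5,0,x0]))
E
```

```text
s (array([ 0.57786694, -0.13943015, -0.56174237]), array([ 0.2,  0.2, -0.1, -0.1, -0.1, -0. ]))
b (array([ 0.51596571,  0.19025219, -0.97371439]), array([-1.3,  0. , -0.1,  0.3,  1.2, -0.8,  0.2,  0.4]))
s (array([ 0.57786694, -0.13943015, -0.56174237]), array([ 0.2,  0.2, -0.1, -0.1, -0.1, -0. ]))
b (array([ 0.51596571,  0.19025219, -0.97371438]), array([-1.3,  0. , -0.1,  0.3,  1.2, -0.8,  0.2,  0.4]))
s (array([ 0.57786694, -0.13943015, -0.56174237]), array([ 0.2,  0.2, -0.1, -0.1, -0.1, -0. ]))
b (array([ 0.51596571,  0.19025219, -0.97371438]), array([-1.3,  0. , -0.1,  0.3,  1.2, -0.8,  0.2,  0.4]))
s (array([ 0.57786694, -0.13943015, -0.56174237]), array([ 0.2,  0.2, -0.1, -0.1, -0.1, -0. ]))
b (array([ 0.51596571,  0.19025219, -0.97371438]), array([-1.3,  0. , -0.1,  0.3,  1.2, -0.8,  0.2,  0.4]))
s (array([ 0.57786694, -0.13943015,  5.72144294]), array([ 0.2,  0.2, -0.1, -0.1, -0.1, -0. ]))
b (array([0.51596571, 0.19025219, 5.30947092]), array([-1.3,  0. , -0.1,  0.3,  1.2, -0.8,  0.2,  0.4]))
```

Request:
{"fn": "jog_arm", "kwargs": {
  "steps": [
    [0.6,1,-0.1,0,0,0.183,85],
    [0.6,1,-0.1,0,0,0.183,85],
    [0.6,1,-0.1,0,0,0.183,85],
    [0.6,1,-0.1,0,0,0.183,85],
    [0.6,1,-0.1,0,0,0.183,85],
    [0.6,1,-0.1,0,0,0.183,85],
    [0.6,1,-0.1,0,0,0.183,85],
    [0.6,1,-0.1,0,0,0.183,85]
  ]
}}

```text
time: 0.77
position: [0.3467, -0.3494, 0.2068]
orientation: [0.861, 0.508, 0.0, -0.0]
contact_force: [0.8, -0.3, -0.5]
opening: 0.0848
grasp_force: 0.0
```

Request:
{"fn": "jog_arm", "kwargs": {
  "steps": [
    [0.95,0.88,-0.2,0,0,0.183,85],
    [0.95,0.88,-0.2,0,0,0.183,85],
    [0.95,0.88,-0.2,0,0,0.183,85],
    [0.95,0.88,-0.2,0,0,0.183,85],
    [0.95,0.88,-0.2,0,0,0.183,85],
    [0.95,0.88,-0.2,0,0,0.183,85],
    [0.95,0.88,-0.2,0,0,0.183,85],
    [0.95,0.88,-0.2,0,0,0.183,85],
    [0,0,0,0,0,0,85],
    [0,0,0,0,0,0,85]
  ]
}}

```text
time: 1.6
position: [0.5748, -0.1384, 0.1582]
orientation: [0.623, 0.782, -0.0, -0.001]
contact_force: [-0.0, 0.0, 0.5]
opening: 0.0853
grasp_force: 0.0
```

Run:
```python
from cell import *
import cv2,json
o=observe();print(o['time'],o['position'],o['orientation'],o['joints'])
im=get_image('wrist');cv2.imwrite('pics/w1.png',im[:,:,::-1])
json.dump([list(o['position']),list(o['orientation'])],open('w1.json','w'))
```

```text
1.6 [ 0.57482009 -0.13835908  0.15815627] [ 6.22887410e-01  7.82310859e-01 -4.35162884e-04 -8.97476630e-04] [-3.45394727e-01  2.65924110e-01 -1.99521200e-01  1.10733042e+00
 -2.47595107e-04  9.99462658e-01]
```

View pics/w1.png

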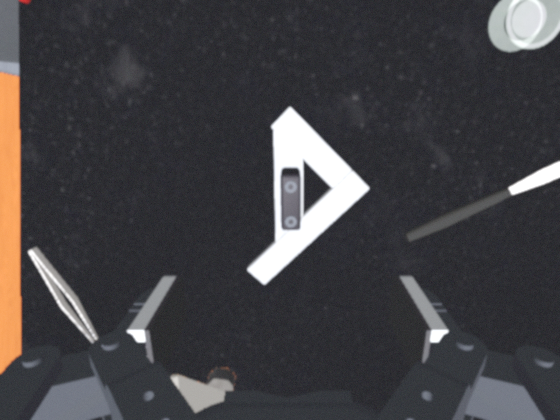

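The wrist view shows the square's outer corner at (370,188), its long-leg outer end at (265,285) and its short-leg outer end at (290,107). The handle's top is centred at about (290,199), upright in the picture, and the fingers straddle it left and right.

Run:
```python
from h import *
from cell import get_calibration
import json
w=get_calibration('wrist');p=json.load(open('w1.json'))
P=[[45,50,8],[45,-80,8],[-50,50,8],[0,0,39]];u=np.array([[370,188],[265,285],[290,107],[290,199]])
print(fit(P,u,w,[.578,-.139,-.56],p))
print('no handle',fit(P[:3],u[:3],w,[.578,-.139,-.56],p))
R=Ro.from_quat(p[1]).as_matrix();print('tool y yaw',np.arctan2(R[1,1],R[0,1]))
c=get_calibration('top');cr=lambda L:np.array(L)/4.+185-.4
print(fit([[65,82.5,24],[65,-82.5,24],[-65,82.5,24],[-65,-82.5,6]],cr([[185,57],[308,245],[33,155],[158,348]]),c,[.5,.1,-1]))
```

```text
(array([ 0.57612176, -0.13934559, -0.54877001]), array([-0.1, -1. , -0.6, -1.3, -0.1, -1.7,  0.7,  3.7]))
no handle (array([ 0.57664808, -0.14047488, -0.54543721]), array([ 0.1,  0.2,  0.1, -0. , -0.1, -0.1]))
tool y yaw 0.2259399618519108
(array([ 0.51710447,  0.1885849 , -0.98912316]), array([-0.2, -0.3,  0.3,  0.5, -0.4, -0.1,  0.2, -0.1]))
```

Request:
{"fn": "jog_arm", "kwargs": {
  "steps": [
    [0.07,-0.05,-0.6,0,0,0.022,50],
    [0,0,-0.6,0,0,0,50],
    [0,0,-0.6,0,0,0,50],
    [0,0,-0.6,0,0,0,50],
    [0,0,-0.6,0,0,0,50],
    [0,0,-0.6,0,0,0,50],
    [0,0,-0.6,0,0,0,50],
    [0,0,-0.4,0,0,0,50],
    [0,0,-0.25,0,0,0,50],
    [0,0,0,0,0,0,50]
  ]
}}

```text
time: 2.48
position: [0.5745, -0.1419, 0.0123]
orientation: [0.62, 0.784, -0.001, -0.002]
contact_force: [-0.2, 0.2, -0.4]
opening: 0.05
grasp_force: 0.0
```

Request:
{"fn": "jog_arm", "kwargs": {
  "steps": [
    [0,0,0,0,0,0,30],
    [0,0,0,0,0,0,20],
    [0,0,0,0,0,0,10],
    [0,0,0,0,0,0,5],
    [0,0,0,0,0,0,5],
    [0,0,0,0,0,0,5],
    [0,0,0,0,0,0,5],
    [0,0,0,0,0,0,5]
  ],
  "force": 70
}}

```text
time: 3.15
position: [0.5779, -0.1421, 0.0153]
orientation: [0.62, 0.785, 0.0, 0.001]
contact_force: [-0.1, -0.3, 5.8]
opening: 0.0143
grasp_force: 70.8
```

Request:
{"fn": "jog_arm", "kwargs": {
  "steps": [
    [0,0,0.5,0,0,0,5],
    [0,0,0.8,0,0,0,5],
    [0,0,0.8,0,0,0,5],
    [0,0,0.6,0,0,0,5],
    [-0.1,0.5,0,0,0,0,5],
    [-0.15,0.8,0,0,0,-0.08,5],
    [-0.18,0.9,0,0,0,-0.08,5],
    [-0.18,0.9,0,0,0,-0.08,5],
    [-0.18,0.9,0,0,0,-0.08,5],
    [-0.18,0.9,0,0,0,-0.08,5]
  ]
}}

```text
time: 3.98
position: [0.5448, 0.0075, 0.093]
orientation: [0.696, 0.718, -0.001, -0.002]
contact_force: [0.9, 0.2, -3.7]
opening: 0.0146
grasp_force: 69.5
```

Request:
{"fn": "jog_arm", "kwargs": {
  "steps": [
    [-0.18,0.9,0,0,0,-0.08,5],
    [-0.18,0.9,0,0,0,-0.08,5],
    [-0.18,0.9,0,0,0,-0.08,5],
    [-0.18,0.9,0,0,0,-0.08,5],
    [-0.18,0.9,0,0,0,-0.08,5],
    [-0.18,0.9,0,0,0,-0.08,5],
    [-0.18,0.9,0,0,0,0,5],
    [-0.04,0.27,0,0,0,0,5],
    [0,0,0,0,0,0,5],
    [0,0,0,0,0,0,5]
  ]
}}

```text
time: 4.82
position: [0.5069, 0.2025, 0.0936]
orientation: [0.776, 0.631, -0.001, -0.0]
contact_force: [0.4, -0.6, -4.0]
opening: 0.0145
grasp_force: 69.5
```

Run:
```python
from cell import *
import cv2,json
o=observe();print(o['time'],o['position'],o['orientation'],o['contact_force'],o['joints'])
im=get_image('wrist');cv2.imwrite('pics/w2.png',im[:,:,::-1])
json.dump([list(o['position']),list(o['orientation'])],open('w2.json','w'))
```

```text
4.8167 [0.50692918 0.20246181 0.09361214] [ 7.75601209e-01  6.31221850e-01 -1.30403156e-03 -2.00063863e-04] [ 0.38875732 -0.62697661 -4.02526172] [ 2.61918097e-01  2.51135717e-01 -3.70505355e-01  9.51698959e-01
 -7.01191075e-04  2.03725511e+00]
```

View pics/w2.png

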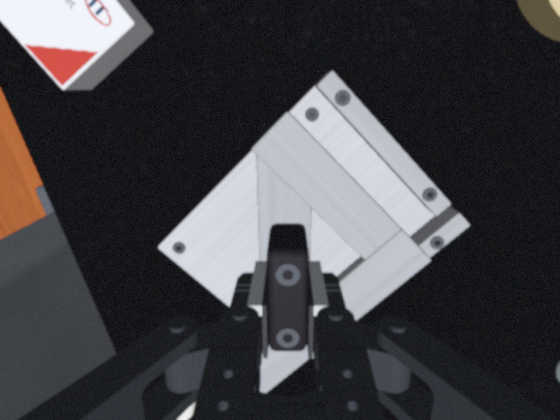

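The wrist view shows the held square level above the board: its outer corner is at (432,261) and its short-leg outer end at (289,112). For the board, the stop's outer corner is at (470,223), the short stop's outer end at (333,70) and the plate's free corner at (158,246).

```bash
cat > rel.py <<'E'
from h import *
from cell import get_calibration
import json
w=get_calibration('wrist');p=json.load(open('w2.json'))
b,r=fit([[65,82.5,24],[-65,82.5,24],[-65,-82.5,6]],np.array([[470,223],[333,70],[158,246]]),w,[.517,.1886,-.99],p);print('board',b,r)
for z in (.076,.078,.080):
    s,r=fit([[45,50,8],[-50,50,8]],np.array([[432,261],[289,112]]),w,[.507,.2,-.99],p,z);print('sq',s,r)
    t=place([[.008,.0205,0]],b)[0];d=t[:2]-s[:2]
    a=b[2];Rb=np.array([[np.cos(a),-np.sin(a)],[np.sin(a),np.cos(a)]])
    print(' to go world mm',d*1e3,'board axes',Rb.T@d*1e3,'turn',b[2]-s[2])
R=Ro.from_quat(p[1]).as_matrix();print('tool y yaw-45deg',np.arctan2(R[1,1],R[0,1])-np.pi/4)
E
python3 rel.py
```

```text
board [ 0.51506842  0.18764982 -0.99137714] [ 1.3  1.3 -0.3 -1.4 -1.1  1. ]
sq [ 0.50646719  0.20344219 -0.9915308 ] [-0.6 -0.7  0.5  0.5]
 to go world mm [ 30.13553902 -11.26208901] board axes [25.92425321 19.05041879] turn 0.00015365713310666607
sq [ 0.50618509  0.20394631 -0.99205578] [ 0.3  0.4 -0.3 -0.3]
 to go world mm [ 30.41764143 -11.76620585] board axes [26.5005503  19.01045354] turn 0.0006786417876507578
sq [ 0.50590318  0.20444797 -0.99260363] [ 1.3  1.6 -1.1 -1.1]
 to go world mm [ 30.69954961 -12.26786929] board axes [27.07468809 18.97166909] turn 0.001226493359383407
tool y yaw-45deg -0.9899396868357386
```

Request:
{"fn": "jog_arm", "kwargs": {
  "steps": [
    [0.27,-0.14,0,0,0,0,5],
    [0.27,-0.14,0,0,0,0,5],
    [0,0,-0.5,0,0,0,5],
    [0,0,-0.6,0,0,0,5],
    [0,0,-0.5,0,0,0,5],
    [0,0,-0.4,0,0,0,5],
    [0,0,-0.2,0,0,0,5],
    [0,0,0,0,0,0,5]
  ]
}}

```text
time: 5.53
position: [0.5239, 0.193, 0.0272]
orientation: [0.776, 0.63, -0.001, -0.001]
contact_force: [-0.4, 1.1, -2.7]
opening: 0.0149
grasp_force: 69.4
```

Request:
{"fn": "jog_arm", "kwargs": {
  "steps": [
    [0,0,-0.07,0,0,0,5],
    [0,0,-0.07,0,0,0,5],
    [0,0,-0.03,0,0,0,5],
    [0,0,0,0,0,0,5]
  ]
}}

```text
time: 5.87
position: [0.5251, 0.1942, 0.0242]
orientation: [0.776, 0.631, 0.0, 0.0]
contact_force: [-0.4, -0.2, -2.7]
opening: 0.0145
grasp_force: 69.5
```

Request:
{"fn": "jog_arm", "kwargs": {
  "steps": [
    [0,0,0,0,0,0,5],
    [0,0,-0.07,0,0,0,5],
    [0,0,0,0,0,0,5],
    [0,0,0,0,0,0,5]
  ]
}}

```text
time: 6.2
position: [0.5245, 0.1941, 0.0216]
orientation: [0.776, 0.631, -0.0, -0.0]
contact_force: [0.5, 0.2, -3.3]
opening: 0.0146
grasp_force: 69.5
```

Request:
{"fn": "jog_arm", "kwargs": {
  "steps": [
    [0,0,-0.07,0,0,0,5],
    [0,0,0,0,0,0,5],
    [0,0,0,0,0,0,5]
  ]
}}

```text
time: 6.45
position: [0.5259, 0.1945, 0.0213]
orientation: [0.776, 0.631, 0.001, 0.001]
contact_force: [-1.3, 1.3, 5.4]
opening: 0.0145
grasp_force: 70.8
```

Request:
{"fn": "jog_arm", "kwargs": {
  "steps": [
    [0,0,-0.07,0,0,0,5],
    [0,0,0,0,0,0,5],
    [0,0,0,0,0,0,5]
  ]
}}

```text
time: 6.7
position: [0.5273, 0.1948, 0.0213]
orientation: [0.776, 0.631, 0.002, 0.001]
contact_force: [-3.7, -0.5, 16.2]
opening: 0.0146
grasp_force: 72.3
```

Request:
{"fn": "jog_arm", "kwargs": {
  "steps": [
    [0,0,0.06,0,0,0,5],
    [0.07,-0.11,0,0,0,0,5],
    [0.07,-0.11,0,0,0,0,5],
    [0,0,0,0,0,0,5],
    [0,0,0,0,0,0,5]
  ]
}}

```text
time: 7.12
position: [0.5312, 0.1878, 0.0213]
orientation: [0.776, 0.631, 0.002, 0.001]
contact_force: [-0.1, -0.8, 8.9]
opening: 0.0148
grasp_force: 71.2
```

Request:
{"fn": "jog_arm", "kwargs": {
  "steps": [
    [0.11,0.07,0,0,0,0,5],
    [0.11,0.07,0,0,0,0,5],
    [0,0,0,0,0,0,5],
    [0,0,0,0,0,0,5]
  ]
}}

```text
time: 7.45
position: [0.5363, 0.1911, 0.0213]
orientation: [0.776, 0.63, 0.0, 0.001]
contact_force: [-3.8, -1.7, 12.3]
opening: 0.0148
grasp_force: 71.8
```

Request:
{"fn": "jog_arm", "kwargs": {
  "steps": [
    [0.055,-0.084,0,0,0,0,5],
    [0,0,0,0,0,0,5],
    [0,0,0,0,0,0,5]
  ]
}}

```text
time: 7.7
position: [0.5371, 0.19, 0.0213]
orientation: [0.776, 0.631, 0.001, -0.001]
contact_force: [-5.7, 2.1, 13.5]
opening: 0.0145
grasp_force: 71.9
```

Request:
{"fn": "jog_arm", "kwargs": {
  "steps": [
    [0.084,0.055,0,0,0,0,5],
    [0,0,0,0,0,0,5],
    [0,0,0,0,0,0,5]
  ]
}}

```text
time: 7.95
position: [0.537, 0.19, 0.0213]
orientation: [0.776, 0.631, -0.002, -0.001]
contact_force: [-10.7, -3.1, 21.4]
opening: 0.0147
grasp_force: 72.9
```

Request:
{"fn": "jog_arm", "kwargs": {
  "steps": [
    [0.055,-0.084,0.06,0,0,0,5],
    [0,0,0,0,0,0,5],
    [0,0,0,0,0,0,5]
  ]
}}

```text
time: 8.2
position: [0.5371, 0.1899, 0.0215]
orientation: [0.776, 0.631, -0.002, -0.004]
contact_force: [-11.0, 4.8, 11.7]
opening: 0.0149
grasp_force: 71.7
```

Request:
{"fn": "jog_arm", "kwargs": {
  "steps": [
    [0.07,-0.02,0,0,0,0,5],
    [0,0,0,0,0,0,5],
    [0,0,0,0,0,0,5]
  ]
}}

```text
time: 8.45
position: [0.5371, 0.1899, 0.0215]
orientation: [0.776, 0.631, -0.003, -0.006]
contact_force: [-16.0, 5.9, 17.1]
opening: 0.0148
grasp_force: 72.4
```

Run:
```python
from cell import *
import cv2,json
o=observe();print(o['time'],o['position'],o['orientation'],o['contact_force'],o['torque'])
f=o['contact_force'];print('board f',.5485*f[0]-.8363*f[1],.8363*f[0]+.5485*f[1])
im=get_image('wrist');cv2.imwrite('pics/w3.png',cv2.resize(im[120:420,200:500,::-1],(600,600),interpolation=cv2.INTER_CUBIC))
json.dump([list(o['position']),list(o['orientation'])],open('w3.json','w'))
```

```text
8.45 [0.53707678 0.18989654 0.02150055] [ 0.77556188  0.6312384  -0.00280465 -0.00583054] [-15.95122105   5.89445676  17.1427904 ] [ 1.13866159  2.68998855 -0.20433167]
board f -13.678778930912692 -10.106896633993978
```

View pics/w3.png

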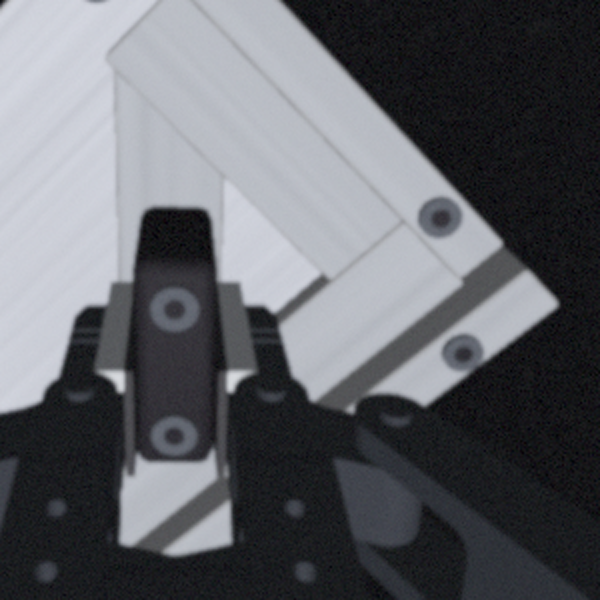

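The square's edges run parallel along both stops. The dark band at the long stop should be the stop's own 10 mm of exposed face, and I'll check this numerically along with the tool's tilt.

Run:
```python
from h import *
from cell import get_calibration
import json
w=get_calibration('wrist');p=json.load(open('w3.json'))
cr=lambda L:np.array(L)/2.+[200,120]
for z in (24,):
  b,r=fit([[65,82.5,24],[45,82.5,24],[45,70.5,24]],cr([[558,303],[502,244],[462,287]]),w,[.517,.1886,-.99],p);print('board',b,r)
b0=np.array([.5155,.188,-.991])
for b in(b,b0):
  t=np.r_[place([[.008,.0205,0]],b)[0][:2],b[2]]
  print('pred seated sq pts: corner, innercorner',(project(place(np.array([[45,50,8],[23,28,8],[45,-10,8]])/1e3,t,.006),w,p)-[200,120])*2)
  print('stop top inner edge / foot@14mm',(project(place(np.array([[53,70.5,24],[53,40,24],[53,40,14],[53,70.5,14]])/1e3,b),w,p)-[200,120])*2)
R=Ro.from_quat(p[1]).as_matrix();z=R[:,2];print('tilt rotvec',np.cross([0,0,-1],z),'yaw',np.arctan2(R[1,1],R[0,1])-np.pi/4)
```

```text
board [ 0.51444289  0.18207689 -0.93994539] [ 1.7  0.3 -0.   1.2 -1.7 -1.5]
pred seated sq pts: corner, innercorner [[465.66224613 285.4853928 ]
 [330.81831949 290.58095198]
 [282.4162425  443.72746108]]
stop top inner edge / foot@14mm [[482.77960207 306.43375504]
 [379.434541   394.08239079]
 [368.71105565 369.20758374]
 [465.66224613 285.4853928 ]]
pred seated sq pts: corner, innercorner [[469.0262827  279.3618128 ]
 [334.0790347  278.31424718]
 [276.54481259 431.40155133]]
stop top inner edge / foot@14mm [[486.40351427 300.00379129]
 [378.04518476 384.1215212 ]
 [367.34719142 359.67740081]
 [469.0262827  279.3618128 ]]
tilt rotvec [0.00550308 0.01171129 0.        ] yaw -0.9898436833542383
```

Request:
{"fn": "jog_arm", "kwargs": {
  "steps": [
    [0,0,0,-0.012,-0.025,0,5],
    [0,0,0,0,0,0,5],
    [0,0,0,0,0,0,5],
    [0,0,0,0,0,0,5]
  ]
}}

```text
time: 8.83
position: [0.5371, 0.1899, 0.0213]
orientation: [0.776, 0.631, 0.0, 0.0]
contact_force: [-14.1, 5.6, 15.5]
opening: 0.0149
grasp_force: 72.3
```

```bash
cat > st.py <<'E'
from cell import *
from h import *
o=observe();f=o['contact_force'];R=Ro.from_quat(o['orientation']).as_matrix()
print(o['time'],np.round(o['position'],4),'f',np.round(f,1),'tq',np.round(o['torque'],2),'board f',.5485*f[0]-.8363*f[1],.8363*f[0]+.5485*f[1],'tilt',np.cross([0,0,-1],R[:,2]),'yaw',np.arctan2(R[1,1],R[0,1])-np.pi/4)
E
python3 st.py
```

```text
8.8333 [0.5371 0.1899 0.0213] f [-14.1   5.6  15.5] tq [ 1.25  2.98 -0.21] board f -12.429599818476111 -8.702743025799272 tilt [-0.00037105 -0.00087379 -0.        ] yaw -0.9898140113934907
```

Request:
{"fn": "jog_arm", "kwargs": {
  "steps": [
    [0.06,0.02,0,-0.004,-0.008,0,5],
    [0,0,0,0,0,0,5],
    [0,0,0,0,0,0,5],
    [0,0,0,0,0,0,5]
  ]
}}

```text
time: 9.17
position: [0.5372, 0.1899, 0.0213]
orientation: [0.776, 0.631, -0.001, 0.002]
contact_force: [-17.6, 3.5, 21.0]
opening: 0.0147
grasp_force: 72.8
```

```bash
python3 st.py
python3 - <<'E'
from cell import *
import cv2
cv2.imwrite('pics/t4.png',cv2.resize(get_image('top')[150:300,140:400,::-1],None,fx=3,fy=3))
E
```

```text
9.1667 [0.5372 0.1899 0.0213] f [-17.6   3.5  21. ] tq [ 1.03  3.87 -0.21] board f -12.563630550306238 -12.814504283400375 tilt [-0.00349915 -0.00139026 -0.        ] yaw -0.9899525202138225
```

View pics/t4.png

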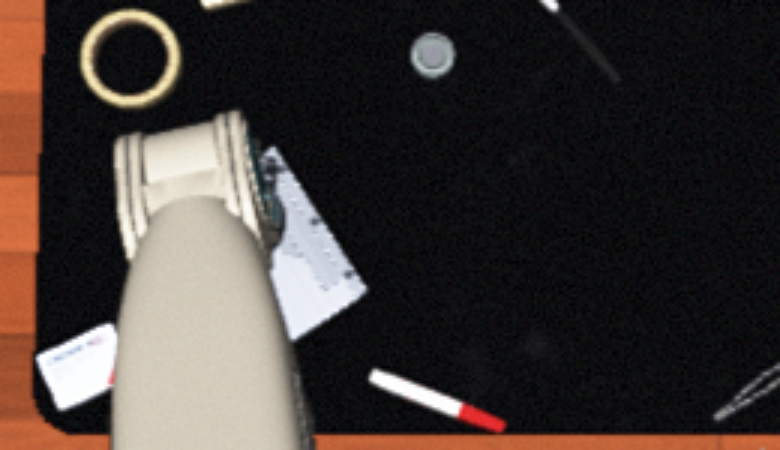

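The top view shows the tape roll, dish, pen, box, spatula and tweezers still in place. The square lies flat, with about 12.5 N pressing on each stop, so I'm handing in.

```bash
python3 -c "
from cell import *
print(job_done())"
```

```text
the job is handed in; nothing more can be done
None
```

The job is handed in: the square lies flat in the corner, still gripped by its handle and pressed with about 12.5 N toward each stop. The bystanders look undisturbed, and it took about 9 s of the 48 s allowed.

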